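# Check a coin-sensor coil with the long gauge rod

## Task

On the coin-sensor test stand, swing the coil arm out by its upright pin until it clicks fully home in its end detent and stays there by itself. Then take the longer of the two gauge rods by its head out of its block and lower it upright, from above, through the middle of the coil's bore without the rod ever touching the coil, its arm or the stand, until the tip stands about 30 mm out below the coil. Finish while still holding the rod in the gripper, motionless and centred in the bore, and leave the short rod and the other things lying about where they are.

Things in the scene. Friction and masses are not known exactly. Their poses are not given: they have to be found in the camera images.
- coil_arm (a joint): Angle (rad) of the level coil arm about its vertical hinge: 0 folded (along the stand's +y), grows counter-clockwise from above, 1.5 at the end stop (nearly along -x). A sprung plunger resists from 1.1 to 1.35 (1 to 2 N at the pin; let go there it springs back to 1.1); past 1.35 it drives the arm to the stop and keeps it there. Elsewhere light friction (0.2 N) holds it.
- hinge (a point): Point on the vertical hinge axis, 83 mm above the table (mid-thickness of the arm). Fixed, z up; its axes are the stand's axes. The stand is fixed to the table: steel base plate 12 mm thick, 180 x 100 mm, reaching 130 mm to the stand's -x and 50 mm to +x of the axis; a detent bracket 50 mm to the +x side stands 122 mm high.
- pin (a point): Upright steel pin at the arm's free end, 14 mm in diameter, by which the arm is swung: this point is 15 mm below its top, which is 133 mm above the table; the pin rises 45 mm from the arm. 150 mm from the hinge axis, on the line from the hinge through the bore. Turns with the arm.
- bore (a point): Centre of the coil's round vertical through bore, 26 mm in diameter, half-way up the coil. The coil is a black-flanged copper ring, 56 mm outside, 25 mm tall, its underside 75 mm and its top 100 mm above the table; 100 mm from the hinge axis on the arm, 50 mm inward of the pin. z up. Turns with the arm.
- rod_head (a point): Centre of the grip head of the long gauge rod (the rod to use): ribbed aluminium cylinder, 20 mm in diameter, 30 mm tall, on the top end of a plain steel shaft 10 mm in diameter and 115 mm long. z runs up along the rod; the flat tip is 130 mm below this point. At the start it stands upright and loose, tip 10 mm above the table, in a 26 mm deep, 12 mm wide hole of a grey block 56 x 56 x 36 mm, so this point is 140 mm above the table. 0.08 to 0.14 kg.
- rod_tip (a point): Centre of the flat lower tip of the long gauge rod.
- short_rod_head (a point): Centre of the head of the short gauge rod, a bystander: same head and shaft diameter, shaft 65 mm long, standing in a like block, so this point is 90 mm above the table at the start. The two rods may stand in either of the two places.
- stand: The fixed test stand; origin on the hinge axis at table level, axes as hinge.
- rod: The long gauge rod; origin at the centre of its flat tip, z up along the rod.
- key: Bystander: red plastic selector key, about 30 x 55 x 12 mm, lying flat; origin under its middle.
- elbow: Bystander: brass coin-chute elbow, about 65 x 65 x 39 mm, lying flat; origin under its middle.
- ribbed_knob: Bystander: ribbed aluminium knob, 48 mm across, 18 mm tall; origin under its middle.
- screwdriver: Bystander: screwdriver lying flat, roughly along x.
Things that resemble listed ones, but are neither listed nor needed, are in the scene too. Leave any yellow look-alike of the rod alone.

How it is judged:
On the way, in this order (a step that is already met when the one before it is completed fails the run):
1. the coil arm is swung out and seated against its end stop (value of joint coil_arm above 1.45 rad), for 0.2 s.
2. the long rod is lifted clear of its block, its tip above the coil's top (height (world z) of rod_tip above 0.102 m and contact force between the fingers and rod above 0.5 N), for 0.05 s.
3. the rod's tip is lowered through the bore and comes out below the coil (height (world z) of rod_tip below 0.07 m and horizontal distance between rod_tip and bore below 0.01 m and value of joint coil_arm above 1.45 rad), for 0.1 s.
At the end, for the whole second after the job is handed in: Coil arm in its end detent (over 1.45 rad), robot not touching the stand. Long rod held in the fingers, still, upright within 0.07 rad, touching nothing else, tip 15 to 45 mm below the coil and within 5 mm of the bore axis (head 10 mm). Short rod and other bystanders within 20 mm of their starts (value of joint coil_arm above 1.45 rad and height (world z) of rod_tip between 0.03 and 0.06 m and horizontal distance between rod_tip and bore below 0.005 m and horizontal distance between rod_head and bore below 0.01 m and angle between rod_tip's own z axis and vertical below 0.07 rad and contact force between the fingers and rod above 0.5 N and contact force between rod and stand below 0.2 N and contact force between each of the arm, the fingers and stand below 0.5 N and linear speed of rod below 0.02 m/s and distance of each of short_rod_head, key, elbow, ribbed_knob, screwdriver from where it was at the start of the episode below 0.02 m); the arm keeps its last pose, push and grip.
It fails at once if the rod touches the coil, its arm or the stand (contact force between rod and stand above 0.3 N).
It fails at once if a bystander is pushed away (distance of any of short_rod_head, key, elbow, ribbed_knob, screwdriver from where it was at the start of the episode above 0.03 m).
It also fails if it takes over 64 s, if anything falls off the work surface, if the arm or the gripper's body presses on something with over 40 N, if the wrist force passes 120 N, or if a joint passes its speed limit or range.

## Robot

A 7-joint arm with a two-finger parallel gripper is mounted at the origin on the work surface. World frame = base frame: x ahead of the robot, y to its left, z up, the work surface at z = 0. Lengths are in m, angles in rad, forces in N, time in s.
With the tool pointing down it reaches from about 0.425 to 0.925 m from the base axis. Payload 6.8 kg.
Tool frame: the origin (TCP) lies on the centre line of the jaws, within the pads' length; the fingertips stand 25 mm ahead of it and the grasp point (between the pads) lies 6 mm ahead of it; z points along the fingers, y is the direction in which the jaws open and shut (so a half turn about z gives the same grasp; the last joint's range is limited). The gripper opens to 85 mm and grips with 20 to 120 N. Pads are 22 mm wide; open, the fingers measure 114 mm over their backs; the gripper's body (76 mm by 85 mm) begins 54 mm behind the grasp point. The pads swing forward as they close: fully open they stand 13 mm farther back than shut.
Start: joints at [-0.108, 0.477, 0.022, 1.555, -0.011, 1.109, -0.083], TCP at [0.675, 0, 0.256] pointing down, gripper open.
Joint ranges: [-2.96, 2.96], [-0.34, 2.1], [-1.41, 1.46], [0.24, 2.44], [-1.37, 4.51], [0.17, 1.92], [-2.96, 2.96]. Speed limits (rad/s): [2.39, 2.39, 3.14, 3.14, 3.14, 3.14, 3.14].

## Interface

Orientations are given as a unit quaternion [w, x, y, z].
In Python, from station import status, cams, order, models gives the robot as it stands.
- The arm moves only by the tool move_arm, never from a script. Its argument "steps" is one flat list of numbers, 7 for each row, row after row: the gripper's target within -1 to 1 (fully open at 1, half-way at 0, shut at -1), then the shift along the world's x, y, z in cm, then the turn, a rotation vector about the world's x, y, z in degrees. A call has 1 to 8 rows; each row shifts and turns the commanded pose from where the row before left it; what a row does not reach is not made up. A row lasts 1/10 s, in which the tool goes at most 50 mm and 8.59 degrees, less where a joint would pass 70% of its speed; a pose out of reach is approached as far as the arm can. A call with a gripper value outside its range is refused whole. The fingers move at their own pace and stop on an object; "newtons" is the grip in N (left out, the last holds). Time passes only in rows, so rows that do not move let the fingers close. It gives the time, the measured TCP pose, the force and the opening at its end, in the units of the state.
- status.get_obs(): the state, without advancing time (a new reading comes with each control period).
- cams.read_camera(name): name is "scene" or "side" or "wrist"; returns a dict with "pixels" (384x512x3 uint8, red, green, blue), "mtx" (3x3 intrinsics, pixels), "T" (4x4, takes a point from camera to world coordinates); the wrist camera has in their place "T_tool_cam" (4x4, takes a point from camera to tool coordinates, whose origin is the TCP and whose axes are the flange's). Camera axes: x right, y down, z forward; pixel columns grow to the right and rows downward; lengths in m; the calibration is good to about 2 mm. A picture is of the moment at which its call begins: read the wrist's pose just before it. There is no depth.
- order.hand_in(): hands the job in, once; it reports no verdict.
Trained networks look in the newest picture that a camera, given by its name, has taken for a name from the list of things; names that differ only in an ending like _2 or _b are one class to them, and where a whole thing is asked for, a point or a joint stands for the part that bears it (a point fixed in the world has none). Each returns a list of dicts, best first, with "score" (0 to 1); they miss things now and then, are a little off and sometimes report something else, mostly with a low value. They report only what shows in the picture. A call takes as long as a camera call. They do not tell look-alikes from the thing itself.
- models.silhouettes(camera, query): "region" (384x512 bool, what is visible of it) and "box" ([centre column, centre row, width, height] in pixels, round what is visible of it).
- models.place_of(camera, query): "position" ([row, column] in pixels: a listed point, or the origin of a listed thing).
The state is a dict: "t": time; "q": joint angles; "joint_vel": joint speeds; "joint_torque": joint torques, N m; "eef_pos": TCP position; "tool_rot": TCP orientation; "contact_force": force on the tool from outside, world axes, zero at the start; "torque": the same for the moment, N m; "gripper_width": opening from 0.0 (shut) to 1.0 (fully open).
Only numpy, scipy, OpenCV 4.12 (cv2) and the standard library are available. Lean on these libraries where they do the work, as an engineer would, in place of code of your own. Each camera call takes 0.05 s, during which the arm holds its last target.

## Working session

There is one attempt and no reset: what is moved stays moved. The work goes in short steps, Python scripts to look and compute and a tool call to move; the robot and the scene stay as the last step left them, time stands still between calls to the robot, and variables do not carry over. Pictures are saved under pics/ and viewed, and the job is handed in when it is done.

Besides the shell and the picture viewer there is one more tool, called after "Call:" by a JSON object that holds its "op" and its "data". move_arm: Moves the arm, as the interface text tells. Its arguments: {"type":"object","properties":{"steps":{"type":"array"},"newtons":{"type":"number"}},"required":["steps"]}

```bash
mkdir -p pics; ls; cat > h.py <<'E'
import numpy as np, cv2
from station import status, cams, order, models
def save(c,n):
    r=cams.read_camera(c); cv2.imwrite('pics/'+n,cv2.cvtColor(r['pixels'],cv2.COLOR_RGB2BGR)); return r
def onplane(r,rc,z,T=None):
    T=r['T'] if T is None else T
    d=T[:3,:3]@np.linalg.solve(r['mtx'],[rc[1],rc[0],1.]); o=T[:3,3]
    return o+d*(z-o[2])/d[2]
def proj(r,p,T=None):
    T=r['T'] if T is None else T
    c=T[:3,:3].T@(np.array(p)-T[:3,3]); u=r['mtx']@c; return u[:2]/u[2]
E
python3 - <<'E'
from h import *
np.set_printoptions(precision=4,suppress=True)
s=status.get_obs(); print(s)
Z=dict(hinge=.083,pin=.118,bore=.0875,rod_head=.14,short_rod_head=.09,stand=0,key=0,elbow=0,ribbed_knob=0,screwdriver=0)
for c in ['scene','side']:
    r=save(c,c+'0.png'); print(c,r['T'],r['mtx'][0])
    for k,z in Z.items():
        for d in models.place_of(c,k)[:3]: print(k,np.round(d['score'],2),np.round(d['position'],1),onplane(r,d['position'],z))
r=save('wrist','wrist0.png')
print(r['T_tool_cam'])
E
```

```text
pics
{'t': 0.0, 'q': array([-0.1081,  0.4778,  0.0223,  1.5565, -0.0115,  1.1093, -0.0831]), 'joint_vel': array([ 0.0008,  0.0018,  0.0003, -0.0014,  0.001 ,  0.0011,  0.0008]), 'joint_torque': array([ -0.0005, -59.6444,   1.6077, -28.1195,   0.0124,   0.0094,
         0.    ]), 'eef_pos': array([ 0.6744, -0.    ,  0.2553]), 'tool_rot': array([-0.0006,  0.7071,  0.7071, -0.0007]), 'contact_force': array([ 0.1581,  0.1488, -0.4242]), 'torque': array([-0.0245,  0.0472,  0.0193]), 'gripper_width': 1.0021604994619597}
scene [[ 0.8688  0.3621 -0.3377  1.038 ]
 [ 0.4949 -0.6544  0.5717 -0.879 ]
 [-0.014  -0.6638 -0.7478  1.1444]
 [ 0.      0.      0.      1.    ]] [457.1946   0.     260.243 ]
hinge 0.85 [158.  285.5] [0.5832 0.0548 0.083 ]
hinge 0.2 [122.6 306.1] [0.5663 0.2423 0.083 ]
pin 0.94 [122.5 304.9] [0.5781 0.2038 0.118 ]
pin 0.39 [209.4 200.2] [ 0.4804 -0.2744  0.118 ]
bore 0.81 [136.6 300.7] [0.5834 0.1648 0.0875]
rod_head 0.72 [235.3 189.6] [ 0.5174 -0.3731  0.14  ]
rod_head 0.68 [235.9 204.4] [ 0.553  -0.3555  0.14  ]
rod_head 0.65 [211.9 199.9] [ 0.4966 -0.295   0.14  ]
short
[... 626 characters left out ...]
head 0.74 [222.6 228.1] [0.534  0.0992 0.14  ]
rod_head 0.47 [131.6 350.7] [ 0.5002 -0.3549  0.14  ]
rod_head 0.45 [142.2 340.9] [ 0.4957 -0.299   0.14  ]
short_rod_head 0.56 [155.3 283.5] [ 0.6162 -0.2068  0.09  ]
stand 0.72 [242.1 233.8] [0.5679 0.0558 0.    ]
stand 0.71 [347.3 200.1] [0.4332 0.3053 0.    ]
key 0.5 [204.5 281.5] [ 0.5556 -0.1242  0.    ]
key 0.2 [153.4 283.9] [ 0.6844 -0.2993  0.    ]
elbow 0.86 [347.5 201.9] [0.43   0.3032 0.    ]
elbow 0.27 [206.2 282.9] [ 0.5487 -0.1216  0.    ]
screwdriver 0.86 [149.6 346.4] [ 0.545 -0.437  0.   ]
[[-0.0005 -0.9545 -0.2982  0.0769]
 [ 1.     -0.0006  0.0004  0.0005]
 [-0.0005 -0.2982  0.9545 -0.1178]
 [ 0.      0.      0.      1.    ]]
```

View pics/scene0.png

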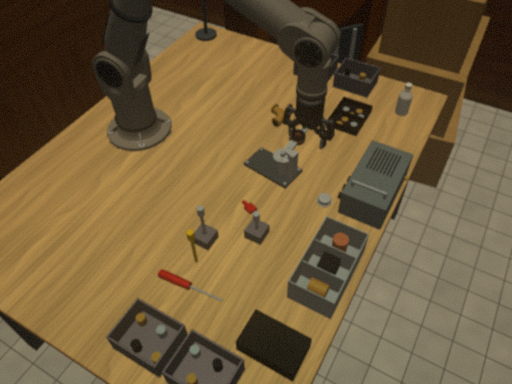

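View pics/side0.png

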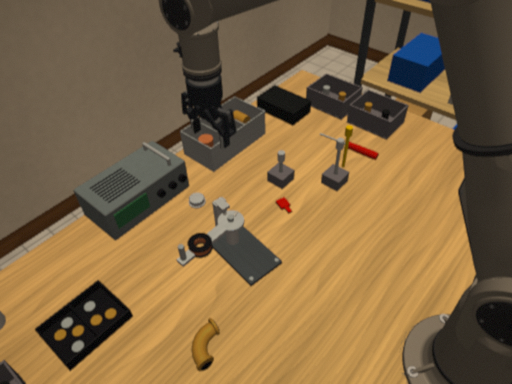

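View pics/wrist0.png

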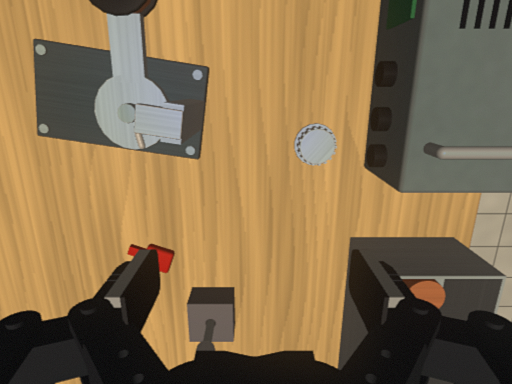

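The scene view shows the long rod at about (200,212) and the yellow look-alike beside it at (191,235). The short rod is at (255,217) and the stand at (280,165). In the side view the coil is at (200,245) and the pin at (180,250). I'll take a wrist view over the stand next.

Call:
{"op": "move_arm", "data": {"steps": [1, -2.1, 2.5, 1, 0, 0, 0, 1, -2.1, 2.5, 1, 0, 0, 0, 1, -2.1, 2.5, 1, 0, 0, 0, 1, -2.1, 2.5, 1, 0, 0, 0, 1, 0, 0, 0, 0, 0, 0, 1, 0, 0, 0, 0, 0, 0]}}

```text
t: 1.75
eef_pos: [0.591, 0.1005, 0.2968]
tool_rot: [0.0, 0.707, 0.708, 0.0]
contact_force: [0.3, -0.6, -0.0]
gripper_width: 1.001
```

```bash
cat >> h.py <<'E'
from scipy.spatial.transform import Rotation as R
np.set_printoptions(precision=4,suppress=True)
def wrist(n):
    s=status.get_obs(); r=save('wrist',n)
    q=s['tool_rot']; T=np.eye(4); T[:3,:3]=R.from_quat([q[1],q[2],q[3],q[0]]).as_matrix(); T[:3,3]=s['eef_pos']
    r['T']=T@r['T_tool_cam']; r['s']=s; return r
def look(r,c,Z):
    for k,z in Z.items():
        for d in models.place_of(c,k)[:2]: print(c,k,np.round(d['score'],2),np.round(d['position'],1),onplane(r,d['position'],z))
E
python3 - <<'E'
from h import *
r=wrist('w1.png'); print(r['s']['eef_pos'],r['s']['t'])
look(r,'wrist',dict(hinge=.083,pin=.118,bore=.0875,stand=0))
E
```

```text
[0.591  0.1005 0.2968] 1.75
wrist hinge 0.84 [206.5 235. ] [0.5713 0.0566 0.083 ]
wrist pin 0.57 [ 50.1 231. ] [0.5723 0.209  0.118 ]
wrist bore 0.7 [110.7 235.2] [0.5734 0.1577 0.0875]
wrist stand 0.89 [182.5 237.2] [0.5697 0.0601 0.    ]
wrist stand 0.43 [298.6 230.1] [ 0.5566 -0.119   0.    ]
```

View pics/w1.png

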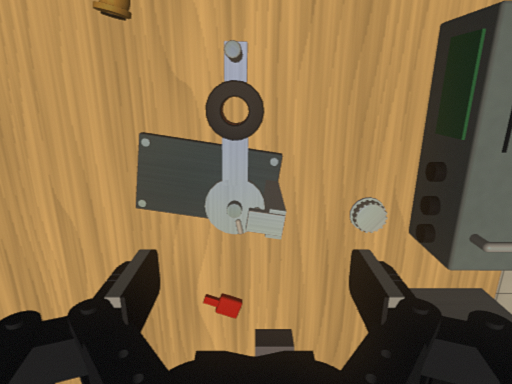

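The wrist view shows the hinge at (235,207), the bore at (235,110) and the pin at (232,48). The distances between them match (152 and 101 mm). I'll get the stand's yaw from the plate edge.

```bash
python3 - <<'E'
from h import *
r=wrist('w2.png')
P=[onplane(r,p,.012) for p in [(133,140),(154,281),(208,136)]]
for p in P: print(p)
d=P[1]-P[0]; yaw=np.arctan2(d[1],d[0]); print(np.linalg.norm(d),yaw)
h=np.array([.571,.057])
for th in [.13,.5,1.1,1.35,1.45,1.5]:
    a=yaw+np.pi/2+th; print(th,np.degrees(a),h+.15*np.array([np.cos(a),np.sin(a)]),h+.1*np.array([np.cos(a),np.sin(a)]))
E
```

```text
[0.4526 0.125  0.012 ]
[0.6255 0.0986 0.012 ]
[0.4368 0.0274 0.012 ]
0.17493963875211327 -0.1514980867968652
0.13 88.76825035893371 [0.5742 0.207 ] [0.5731 0.157 ]
0.5 109.96768877877416 [0.5198 0.198 ] [0.5369 0.151 ]
1.1 144.34515648662355 [0.4491 0.1444] [0.4897 0.1153]
1.35 158.66910136489415 [0.4313 0.1116] [0.4779 0.0934]
1.45 164.39867931620236 [0.4265 0.0973] [0.4747 0.0839]
1.5 167.2634682918565 [0.4247 0.0901] [0.4735 0.079 ]
```

Call:
{"op": "move_arm", "data": {"steps": [-0.15, -0.6, 3.6, 0, 0, 0, 0, -0.15, -0.6, 3.6, 0, 0, 0, 0, -0.15, -0.6, 3.5, -2, 0, 0, 0, -0.15, 0, 0, -4, 0, 0, 0, -0.15, 0, 0, -4, 0, 0, 0, -0.15, 0, 0, 0, 0, 0, 0, -0.15, 0, 0, 0, 0, 0, 0], "newtons": 40}}

```text
t: 2.75
eef_pos: [0.5733, 0.2064, 0.1965]
tool_rot: [-0.0, 0.707, 0.707, -0.001]
contact_force: [1.2, -0.7, -0.1]
gripper_width: 0.424
```

```bash
python3 - <<'E'
from h import *
r=wrist('w3.png'); print(r['s']['eef_pos'],r['s']['gripper_width'])
look(r,'wrist',dict(pin=.118,bore=.0875))
for c in ['scene','side']:
  q=save(c,c+'1.png'); look(q,c,dict(pin=.118,bore=.0875))
E
```

```text
[0.5733 0.2064 0.1965] 0.4238920651949572
wrist pin 0.57 [210.  253.9] [0.5737 0.2094 0.118 ]
wrist bore 0.57 [258.2 251.7] [0.5719 0.1578 0.0875]
scene pin 0.73 [123.5 306.2] [0.5841 0.2014 0.118 ]
scene pin 0.52 [236.7 204.9] [ 0.545  -0.3455  0.118 ]
scene bore 0.67 [136.7 298.9] [0.5783 0.1615 0.0875]
side pin 0.97 [249.4 177.4] [0.5805 0.2127 0.118 ]
side bore 0.75 [244.8 200.9] [0.5698 0.1568 0.0875]
side bore 0.38 [223.3 229.7] [0.5633 0.0677 0.0875]
```

View pics/w3.png

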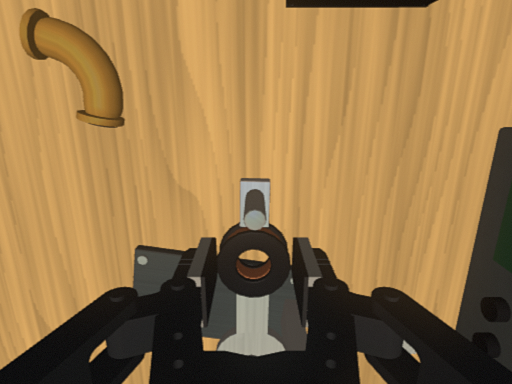

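View pics/side1.png

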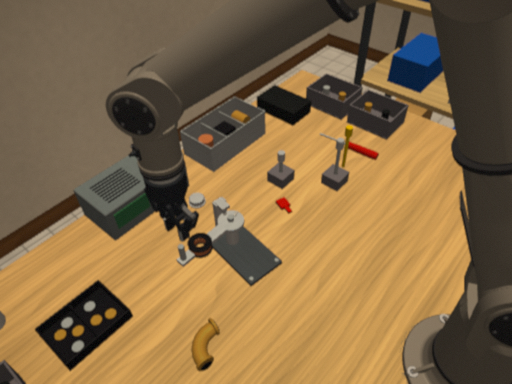

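The pin is centred between the open fingers at (254,212). Next I lower the fingers around it.

Call:
{"op": "move_arm", "data": {"steps": [-0.15, 0, 0.2, -3, 0, 0, 0, -0.15, 0, 0, -3, 0, 0, 0, -0.15, 0, 0, -1, 0, 0, 0, -0.15, 0, 0, 0, 0, 0, 0]}}

```text
t: 3.6
eef_pos: [0.5721, 0.2086, 0.125]
tool_rot: [-0.001, 0.707, 0.707, -0.001]
contact_force: [0.4, 0.3, -0.3]
gripper_width: 0.429
```

```bash
python3 - <<'E'
from h import *
r=wrist('w4.png'); print(r['s']['eef_pos'],r['s']['contact_force'])
# arc plan: centre on circle about hinge
h=np.array([.5725,.058]); R0=.150
p=h+R0*np.array([0,1.])
for n in [8,16,20]:
  pass
pts=[h+R0*np.array([np.cos(a),np.sin(a)]) for a in np.radians(90+np.arange(0,78,7.))]
print(np.array(pts)); print(np.diff(pts,axis=0)*100)
E
```

```text
[0.5721 0.2086 0.125 ] [ 0.381   0.2538 -0.2706]
[[0.5725 0.208 ]
 [0.5542 0.2069]
 [0.5362 0.2035]
 [0.5187 0.198 ]
 [0.5021 0.1904]
 [0.4865 0.1809]
 [0.4721 0.1695]
 [0.4593 0.1564]
 [0.4481 0.1419]
 [0.4388 0.1261]
 [0.4315 0.1093]
 [0.4263 0.0917]]
[[-1.828  -0.1118]
 [-1.8008 -0.3338]
 [-1.7467 -0.5507]
 [-1.6666 -0.7595]
 [-1.5616 -0.9569]
 [-1.4333 -1.1401]
 [-1.2837 -1.3063]
 [-1.1149 -1.453 ]
 [-0.9295 -1.578 ]
 [-0.7303 -1.6796]
 [-0.5202 -1.756 ]]
```

View pics/w4.png

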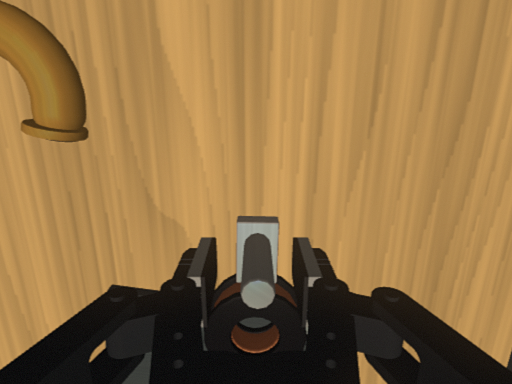

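The pin is between the fingers at (258,293). I start the arc.

Call:
{"op": "move_arm", "data": {"steps": [-0.15, -0.91, -0.03, 0, 0, 0, 3.5, -0.15, -0.91, -0.08, 0, 0, 0, 3.5, -0.15, -1.8, -0.33, 0, 0, 0, 7, -0.15, -1.75, -0.55, 0, 0, 0, 7, -0.15, -1.67, -0.76, 0, 0, 0, 7, -0.15, -1.56, -0.96, 0, 0, 0, 7, -0.15, -0.72, -0.57, 0, 0, 0, 3.5, -0.15, 0, 0, 0, 0, 0, 0]}}

```text
t: 4.45
eef_pos: [0.4801, 0.1756, 0.128]
tool_rot: [0.001, 0.435, 0.901, 0.001]
contact_force: [0.4, -0.3, -0.1]
gripper_width: 0.423
```

```bash
python3 - <<'E'
from h import *
r=wrist('w5.png'); print(r['s']['eef_pos'],r['s']['contact_force'])
look(r,'wrist',dict(pin=.118,bore=.0875))
E
```

```text
[0.4801 0.1756 0.128 ] [ 0.3949 -0.3056 -0.1239]
wrist pin 0.77 [266.4 272.5] [0.4863 0.1825 0.118 ]
wrist bore 0.92 [316.8 261.3] [0.5148 0.1403 0.0875]
```

View pics/w5.png

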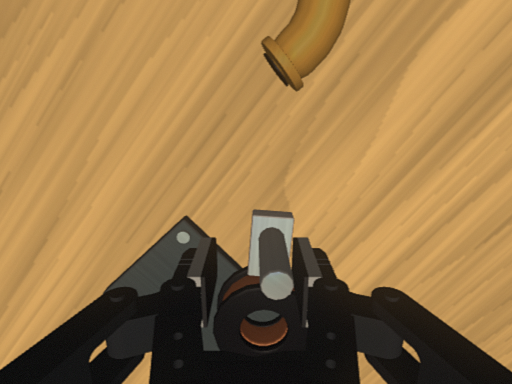

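Call:
{"op": "move_arm", "data": {"steps": [-0.15, -0.71, -0.57, 0, 0, 0, 3.5, -0.15, -0.66, -0.64, 0, 0, 0, 3.5, -0.15, -0.62, -0.67, 0, 0, 0, 3.5, -0.15, -0.58, -0.71, 0, 0, 0, 3.5, -0.15, -0.54, -0.74, 0, 0, 0, 3.5, -0.15, -0.49, -0.78, 0, 0, 0, 3.5, -0.15, -0.44, -0.8, 0, 0, 0, 3.5, -0.15, 0, 0, 0, 0, 0, 0]}}

```text
t: 5.4
eef_pos: [0.4399, 0.1269, 0.1266]
tool_rot: [0.0, 0.234, 0.972, 0.0]
contact_force: [0.4, 0.6, -0.5]
gripper_width: 0.423
```

```bash
python3 - <<'E'
from h import *
r=wrist('w6.png'); print(r['s']['eef_pos'],r['s']['contact_force'])
look(r,'wrist',dict(pin=.118,bore=.0875))
E
```

```text
[0.4399 0.1269 0.1266] [ 0.4075  0.5569 -0.5333]
wrist pin 0.68 [267.  279.1] [0.4439 0.1383 0.118 ]
wrist bore 0.86 [313.6 264.1] [0.4842 0.1117 0.0875]
```

View pics/w6.png

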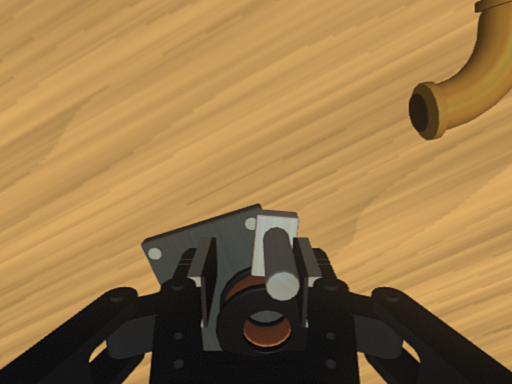

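Call:
{"op": "move_arm", "data": {"steps": [-0.15, -0.39, -0.83, 0, 0, 0, 3.5, -0.15, -0.34, -0.85, 0, 0, 0, 3.5, -0.15, -0.29, -0.87, 0, 0, 0, 3.5, -0.15, -0.23, -0.89, 0, 0, 0, 3.5, -0.15, 0, 0, 0, 0, 0, 0, -0.15, 0, 0, 0, 0, 0, 0]}}

```text
t: 6.15
eef_pos: [0.4273, 0.0932, 0.1264]
tool_rot: [0.0, 0.114, 0.993, 0.0]
contact_force: [0.0, 0.4, 0.8]
gripper_width: 0.427
```

```bash
python3 - <<'E'
from h import *
r=wrist('w7.png'); print(r['s']['eef_pos'],r['s']['contact_force'])
look(r,'wrist',dict(pin=.118,bore=.0875))
E
```

```text
[0.4273 0.0932 0.1264] [0.0362 0.4468 0.7693]
wrist pin 0.56 [264.5 245.7] [0.424  0.0911 0.118 ]
wrist pin 0.53 [318.1 248.5] [0.4514 0.0858 0.118 ]
wrist bore 0.69 [317.7 247.3] [0.4745 0.0791 0.0875]
```

View pics/w7.png

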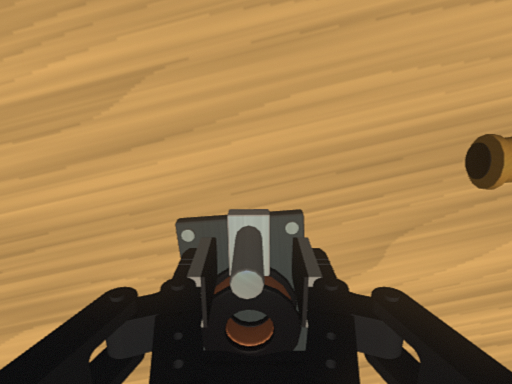

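The pin now sits at (247,285) in the wrist view, world (0.424,0.091), which is where 1.5 rad predicts. The arm snapped home. I lift off and measure the bore.

Call:
{"op": "move_arm", "data": {"steps": [-0.15, 0, 0, 2, 0, 0, 0, -0.15, 0, 0, 4, 0, 0, 0, -0.15, 0.5, 0, 5, 0, 0, 0, 0, 2, 0, 5, 0, 0, 0, 0, 2, 0, 2, 0, 0, 0, 0, 0, 0, 0, 0, 0, 0, 0, 0, 0, 0, 0, 0, 0]}}

```text
t: 7.0
eef_pos: [0.4701, 0.093, 0.302]
tool_rot: [-0.0, 0.113, 0.994, -0.0]
contact_force: [0.1, 0.3, 0.2]
gripper_width: 0.498
```

```bash
python3 - <<'E'
from h import *
r=wrist('w8.png'); print(r['s']['eef_pos'],r['s']['contact_force'])
look(r,'wrist',dict(pin=.118,bore=.0875,hinge=.083))
for c in ['scene','side']:
  q=save(c,c+'2.png'); look(q,c,dict(pin=.118,bore=.0875))
E
```

```text
[0.4701 0.093  0.302 ] [0.0776 0.2738 0.2308]
wrist pin 0.76 [125.5 237.7] [0.4236 0.0892 0.118 ]
wrist bore 0.72 [170.  239.7] [0.4713 0.078  0.0875]
wrist hinge 0.58 [253.7 245.9] [0.57   0.0609 0.083 ]
scene pin 0.59 [126.1 249.2] [0.4225 0.0977 0.118 ]
scene bore 0.6 [138.8 258.5] [0.4641 0.0869 0.0875]
side pin 0.91 [249.4 267.9] [0.4294 0.0869 0.118 ]
side bore 0.73 [244.1 230.6] [0.5191 0.1119 0.0875]
side bore 0.68 [247.7 256.4] [0.4672 0.0821 0.0875]
```

View pics/w8.png

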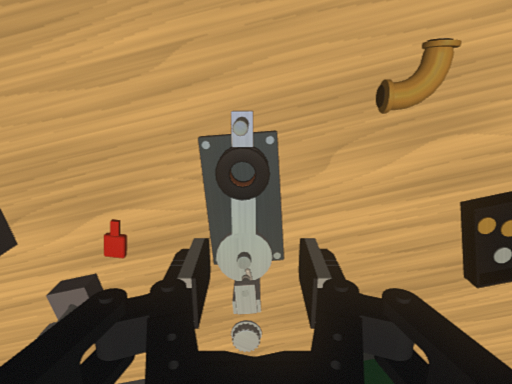

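View pics/side2.png

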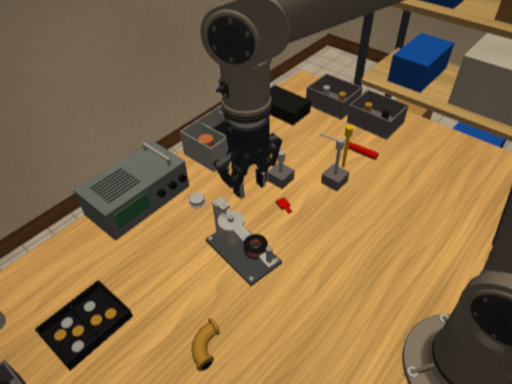

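```bash
python3 - <<'E'
from h import *
r=wrist('w9.png'); g=cv2.cvtColor(r['pixels'],cv2.COLOR_RGB2GRAY)
s=models.silhouettes('wrist','bore')
for d in s[:2]: print(d['score'],d['box'])
sub=r['pixels'][135:210,200:290].astype(int)
cv2.imwrite('pics/crop.png',cv2.resize(cv2.cvtColor(r['pixels'][135:210,200:290],cv2.COLOR_RGB2BGR),None,fx=8,fy=8,interpolation=cv2.INTER_CUBIC))
for th in [40,50,60]:
  m=(sub.max(2)<th).astype(np.uint8)
  n,l,st,ce=cv2.connectedComponentsWithStats(m)
  k=1+np.argmax(st[1:,4]); c,_=cv2.findContours((l==k).astype(np.uint8),cv2.RETR_EXTERNAL,cv2.CHAIN_APPROX_NONE)
  c=max(c,key=len); e=cv2.fitEllipse(cv2.convexHull(c)); print(th,e, onplane(r,(e[0][1]+135,e[0][0]+200),.0995))
# expected outline of 56mm disc on z=.1 at guess
a=np.linspace(0,2*np.pi,40)
for z in (.1,.075):
  P=np.array([proj(r,[.472+.028*np.cos(t),.0785+.028*np.sin(t),z]) for t in a]); print(P.min(0),P.max(0))
E
```

```text
0.93 [241.6, 196.8, 51.8, 172.0]Traceback (most recent call last):
  File "<stdin>", line 11, in <module>
cv2.error: OpenCV(4.12.0) /io/opencv/modules/imgproc/src/shapedescr.cpp:361: error: (-201:Incorrect size of input array) There should be at least 5 points to fit the ellipse in function 'fitEllipseNoDirect'
```

View pics/crop.png

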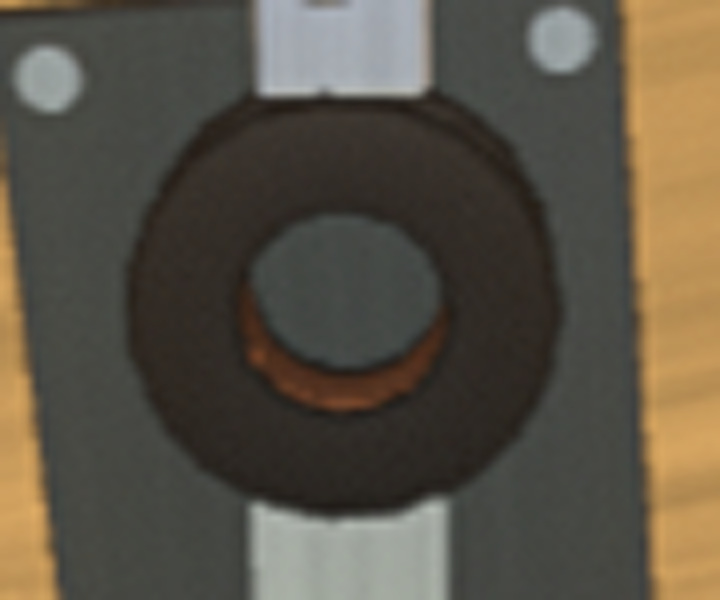

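```bash
python3 - <<'E'
from h import *
r=wrist('w10.png')
print(onplane(r,(173.5,242.4),.1), onplane(r,(173,242.3),.1))
look(r,'wrist',dict(bore=.0875,pin=.118))
q=save('scene','s3.png'); 
for n,zs in [('rod_head',.14)]:
  for c in ['scene','side']:
    R_=save(c,c+'4.png')
    cv2.imwrite('pics/crop_%s.png'%c,cv2.resize(cv2.cvtColor(R_['pixels'][190:300,130:270] if c=='scene' else R_['pixels'][110:200,260:390],cv2.COLOR_RGB2BGR),None,fx=5,fy=5,interpolation=cv2.INTER_CUBIC))
    for k,z in [('rod_head',.14),('short_rod_head',.09)]:
      for d in models.place_of(c,k): print(c,k,np.round(d['score'],2),d['position'],onplane(R_,d['position'],z))
E
```

```text
[0.4731 0.0807 0.1   ] [0.4726 0.0807 0.1   ]
wrist bore 0.61 [172.2 242. ] [0.4746 0.0794 0.0875]
wrist pin 0.97 [125.1 240.8] [0.4243 0.0917 0.118 ]
scene rod_head 0.58 [211.8, 200.7] [ 0.4984 -0.2936  0.14  ]
scene rod_head 0.57 [233.0, 191.2] [ 0.5168 -0.3649  0.14  ]
scene short_rod_head 0.68 [217.5, 256.1] [ 0.6229 -0.204   0.09  ]
side rod_head 0.72 [131.7, 346.5] [ 0.5088 -0.3473  0.14  ]
side rod_head 0.62 [144.8, 343.4] [ 0.4846 -0.2939  0.14  ]
side short_rod_head 0.68 [155.3, 282.7] [ 0.6179 -0.2054  0.09  ]
```

View pics/crop_scene.png

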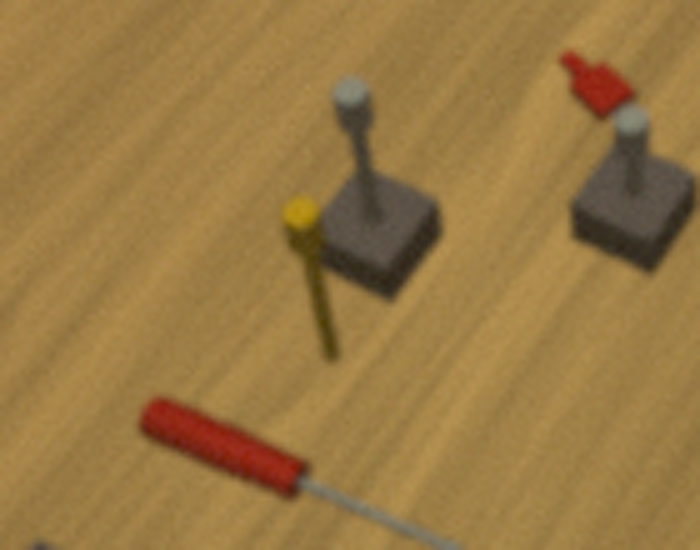

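View pics/crop_side.png

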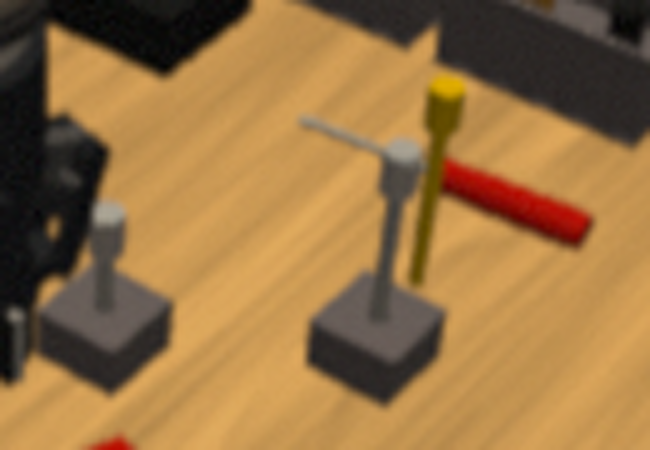

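```bash
python3 - <<'E'
from h import *
a=cams.read_camera('scene'); b=cams.read_camera('side')
def tri(pa,pb):
    M=[];v=[]
    rays=[]
    for r,p in((a,pa),(b,pb)):
        d=r['T'][:3,:3]@np.linalg.solve(r['mtx'],[p[0],p[1],1.]); d/=np.linalg.norm(d); P=np.eye(3)-np.outer(d,d); M.append(P); v.append(P@r['T'][:3,3])
    X=np.linalg.solve(sum(M),sum(v)); return X,[proj(a,X)-pa,proj(b,X)-pb]
print('yb',onplane(a,(262,196.4),0),onplane(b,(167,343.4),0))
print('ytop',*tri((190,231.5),(349,127)))
sc=lambda x,y:np.array((130+x/5-.4,190+y/5-.4)); sd=lambda x,y:np.array((260+x/5-.4,110+y/5-.4))
print('yell',*tri(sc(302,212),sd(446,88)))
print('long top',*tri(sc(350,92),sd(404,150)))
print('short top',*tri(sc(631,119),sd(108,213)))
print('long shaft base',onplane(a,sc(375,218)[::-1],.036),onplane(b,sd(379,318)[::-1],.036))
E
```

```text
yb [ 0.5167 -0.3694  0.    ] [ 0.5082 -0.3623  0.    ]
ytop [ 0.5128 -0.3647  0.1439] [array([-0.1621, -0.0051]), array([-0.1585,  0.01  ])]
yell [ 0.5134 -0.3653  0.1426] [array([-0.0687, -0.0021]), array([-0.0671,  0.0042])]
long top [ 0.4951 -0.2921  0.1533] [array([-0.116 , -0.0022]), array([-0.1224,  0.0048])]
short top [ 0.6199 -0.2005  0.1033] [array([-0.0734,  0.0083]), array([-0.0769, -0.0064])]
long shaft base [ 0.4979 -0.2931  0.036 ] [ 0.4931 -0.2891  0.036 ]
```

The long rod is at (0.495,−0.292) with its top at z 0.153, as expected. The yellow look-alike stands at (0.512,−0.365). I'll grip along world x and carry over there, turning back on the way.

Call:
{"op": "move_arm", "data": {"steps": [1, 0.2, -3, 0, 0, 0, -6.5, 1, 0.2, -3.1, 0, 0, 0, -6.5, 1, 0.2, -3.1, 0, 0, 0, -6.5, 1, 0.2, -3.1, 0, 0, 0, -6.5, 1, 0.2, -3.1, 0, 0, 0, -6.5, 1, 0.2, -3.1, 0, 0, 0, -6.5, 1, 0.2, -3.1, 0, 0, 0, -6.5, 1, 0.2, -3.1, 0, 0, 0, -6.5]}}

```text
t: 9.0
eef_pos: [0.4864, -0.1556, 0.3026]
tool_rot: [0.0, 0.539, 0.842, 0.0]
contact_force: [1.0, 0.1, -1.0]
gripper_width: 0.998
```

Call:
{"op": "move_arm", "data": {"steps": [1, 0.2, -3.1, 0, 0, 0, -6.4, 1, 0.2, -3.1, 0, 0, 0, -6.4, 1, 0.2, -3.1, 0, 0, 0, -6.4, 1, 0.2, -3.0, 0, 0, 0, -5.8, 1, 0, 0, 0, 0, 0, 0, 1, 0, 0, 0, 0, 0, 0]}}

```text
t: 9.6
eef_pos: [0.4943, -0.2776, 0.3022]
tool_rot: [-0.0, 0.707, 0.707, -0.0]
contact_force: [0.7, 1.0, -0.2]
gripper_width: 0.999
```

```bash
python3 - <<'E'
from h import *
r=wrist('w11.png'); print(r['s']['eef_pos'],r['s']['tool_rot'],r['s']['t'])
look(r,'wrist',dict(rod_head=.14,short_rod_head=.09))
E
```

```text
[ 0.4943 -0.2776  0.3022] [-0.0003  0.7073  0.707  -0.    ] 9.6
wrist rod_head 0.95 [194.9 255.6] [ 0.4963 -0.2915  0.14  ]
wrist rod_head 0.69 [257.6 273.3] [ 0.5133 -0.3548  0.14  ]
wrist short_rod_head 0.88 [ 88.1 385.5] [ 0.6218 -0.1994  0.09  ]
```

View pics/w11.png

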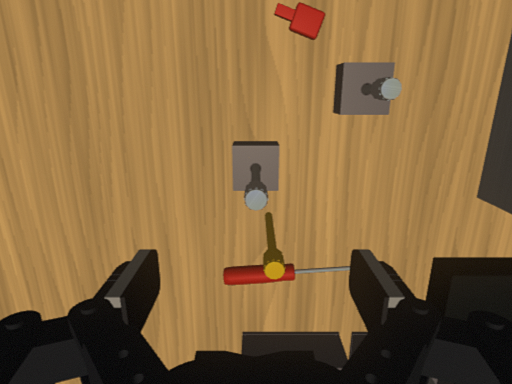

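The wrist view shows the long rod's head at (256,199) and the yellow head at (274,270). I descend on the long one.

Call:
{"op": "move_arm", "data": {"steps": [0.2, 0.15, -1.4, 0, 0, 0, 0, 0.2, 0, 0, -4, 0, 0, 0, 0.2, 0, 0, -4, 0, 0, 0, 0.2, 0, 0, -4, 0, 0, 0, 0.2, 0, 0, -2.5, 0, 0, 0, 0.2, 0, 0, -1, 0, 0, 0, 0.2, 0, 0, 0, 0, 0, 0, 0.2, 0, 0, 0, 0, 0, 0], "newtons": 60}}

```text
t: 10.55
eef_pos: [0.4969, -0.2919, 0.1487]
tool_rot: [0.001, 0.707, 0.707, 0.0]
contact_force: [-0.1, 0.2, 0.3]
gripper_width: 0.601
```

```bash
python3 - <<'E'
from h import *
r=wrist('w12.png'); print(r['s']['eef_pos'],r['s']['tool_rot'],r['s']['contact_force'])
save('side','side5.png')
look(r,'wrist',dict(rod_head=.14))
E
```

```text
[ 0.4969 -0.2919  0.1487] [0.001  0.7071 0.7071 0.0003] [-0.0662  0.165   0.2556]
wrist rod_head 0.48 [331.7 305.2] [ 0.5215 -0.3238  0.14  ]
```

View pics/w12.png

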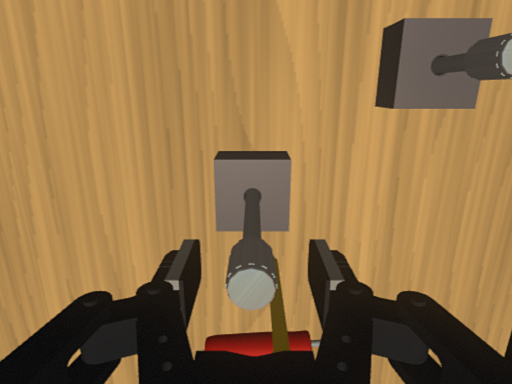

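View pics/side5.png

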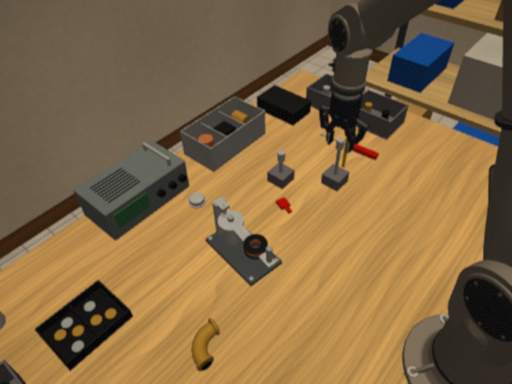

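```bash
python3 - <<'E'
from h import *
r=wrist('w13.png')
print(onplane(r,(288,250.5),.155),r['s']['eef_pos'],proj(r,[.4955,-.292,.155]))
E
```

```text
[ 0.4961 -0.2901  0.155 ] [ 0.497  -0.2918  0.1492] [249.0031 292.0685]
```

Call:
{"op": "move_arm", "data": {"steps": [-0.2, -0.1, 0.1, -0.2, 0, 0, 0, -1, 0, 0, 0, 0, 0, 0, -1, 0, 0, 0, 0, 0, 0, -1, 0, 0, 0, 0, 0, 0, -1, 0, 0, 0, 0, 0, 0, -1, 0, 0, 0, 0, 0, 0], "newtons": 50}}

```text
t: 11.35
eef_pos: [0.4951, -0.2904, 0.1458]
tool_rot: [0.0, 0.707, 0.707, 0.0]
contact_force: [-0.5, 0.1, 3.5]
gripper_width: 0.217
```

Call:
{"op": "move_arm", "data": {"steps": [-1, 0, 0, 0, 0, 0, 0, -1, 0, 0, 0.5, 0, 0, 0, -1, 0, 0, 1, 0, 0, 0, -1, 0, 0, 1.5, 0, 0, 0, -1, 0, 0, 1, 0, 0, 0, -1, 0, 0, 0, 0, 0, 0]}}

```text
t: 11.95
eef_pos: [0.4958, -0.2908, 0.1873]
tool_rot: [0.001, 0.707, 0.707, 0.001]
contact_force: [0.9, -0.0, -0.6]
gripper_width: 0.225
```

```bash
python3 - <<'E'
from h import *
r=wrist('w14.png'); print(r['s']['eef_pos'],r['s']['tool_rot'],r['s']['contact_force'],r['s']['gripper_width'])
for c in ['side','scene']:
  q=save(c,c+'6.png')
  cv2.imwrite('pics/c6%s.png'%c,cv2.resize(cv2.cvtColor(q['pixels'][60:210,260:420] if c=='side' else q['pixels'][130:270,130:270],cv2.COLOR_RGB2BGR),None,fx=4,fy=4,interpolation=cv2.INTER_CUBIC))
E
```

```text
[ 0.4958 -0.2908  0.1873] [0.0014 0.7072 0.707  0.0005] [ 0.9173 -0.034  -0.6062] 0.22472103422530867
```

View pics/w14.png

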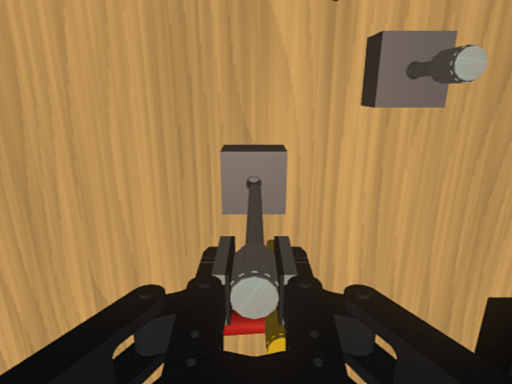

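View pics/c6side.png

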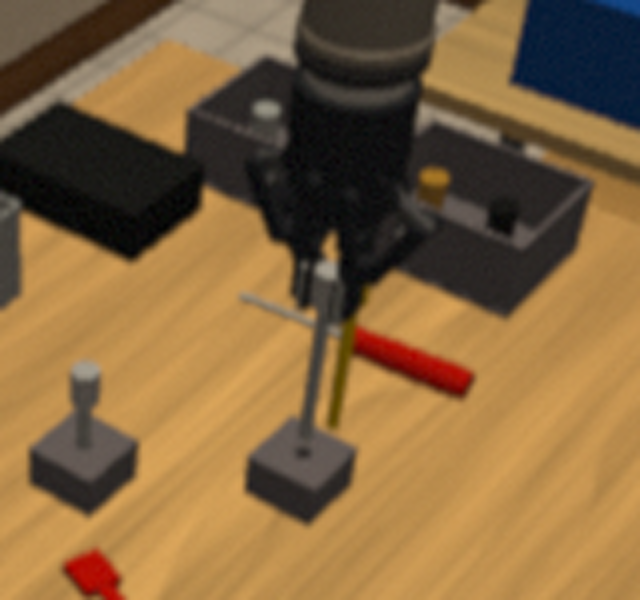

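View pics/c6scene.png

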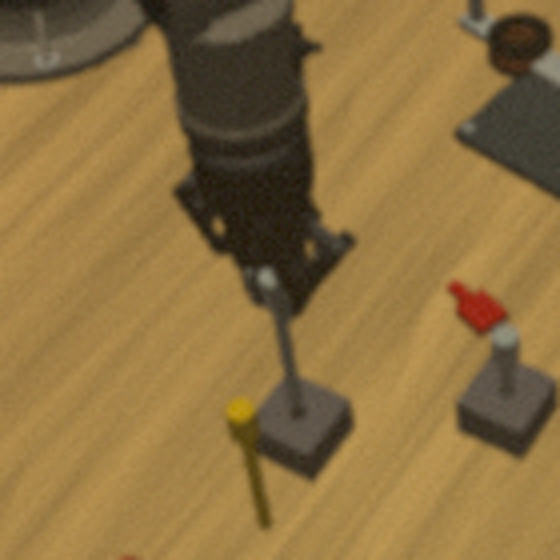

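The rod is held with its tip free of the block hole at (254,182) in the wrist view. I raise it and carry it over.

Call:
{"op": "move_arm", "data": {"steps": [-1, 0, 0, 2, 0, 0, 0, -1, 0, 0, 3, 0, 0, 0, -1, 0, 0, 3, 0, 0, 0, -1, 0, 0, 2.5, 0, 0, 0, -1, 0, 1, 1, 0, 0, 0, -1, -0.1, 2, 0, 0, 0, 0, -1, -0.2, 3, 0, 0, 0, 0, -1, -0.2, 3, 0, 0, 0, 0]}}

```text
t: 12.9
eef_pos: [0.4891, -0.1985, 0.299]
tool_rot: [-0.001, 0.707, 0.707, -0.0]
contact_force: [0.2, 1.3, -0.8]
gripper_width: 0.217
```

Call:
{"op": "move_arm", "data": {"steps": [-1, -0.3, 4, 0, 0, 0, 0, -1, -0.3, 4, 0, 0, 0, 0, -1, -0.3, 4, 0, 0, 0, 0, -1, -0.3, 4, 0, 0, 0, 0, -1, -0.2, 3, 0, 0, 0, 0, -1, -0.2, 2, 0, 0, 0, 0, -1, 0, 1, 0, 0, 0, 0, -1, 0, 0, 0, 0, 0, 0]}}

```text
t: 13.7
eef_pos: [0.4734, 0.0211, 0.2997]
tool_rot: [-0.001, 0.706, 0.708, -0.0]
contact_force: [-1.0, 0.6, -1.0]
gripper_width: 0.218
```

```bash
python3 - <<'E'
from h import *
r=wrist('w15.png'); print(r['s']['eef_pos'],r['s']['tool_rot'],r['s']['contact_force'],r['s']['gripper_width'],r['s']['t'])
look(r,'wrist',dict(bore=.0875,pin=.118,rod_tip=.172))
for c in ['side','scene']:
  q=save(c,c+'7.png'); print(proj(q,[.473,.08,.1]))
  look(q,c,dict(rod_head=.30,rod_tip=.17,bore=.0875))
E
```

```text
[0.4734 0.0211 0.2997] [-0.0006  0.7061  0.7081 -0.0004] [-0.961   0.5736 -1.0004] 0.21777135911078968 13.7
wrist bore 0.66 [109.5 253.1] [0.4726 0.0792 0.0875]
wrist pin 0.62 [ 96.5 197.2] [0.4234 0.092  0.118 ]
wrist pin 0.31 [193.1 256.9] [0.4765 0.0027 0.118 ]
wrist rod_tip 0.9 [191.3 253.5] [0.4734 0.0213 0.172 ]
[254.9176 242.3988]
side rod_head 0.79 [164.8 276.4] [0.4609 0.0221 0.3   ]
side rod_head 0.44 [130.5 351.1] [ 0.4063 -0.1655  0.3   ]
side rod_tip 0.81 [209.9 276.5] [0.4582 0.0225 0.17  ]
side bore 0.98 [246. 252.] [0.478  0.0848 0.0875]
[259.7277 138.1949]
scene rod_head 0.63 [234.8 191.1] [ 0.6025 -0.451   0.3   ]
scene rod_head 0.63 [127.6 250. ] [ 0.5367 -0.0797  0.3   ]
scene rod_tip 0.69 [135.4 247.8] [0.4719 0.0088 0.17  ]
scene rod_tip 0.59 [262.5 192.5] [ 0.5865 -0.451   0.17  ]
scene bore 0.75 [141.1 257.8] [0.4676 0.0761 0.0875]
scene bore 0.68 [102.9 246.5] [0.3315 0.2306 0.0875]
```

View pics/w15.png

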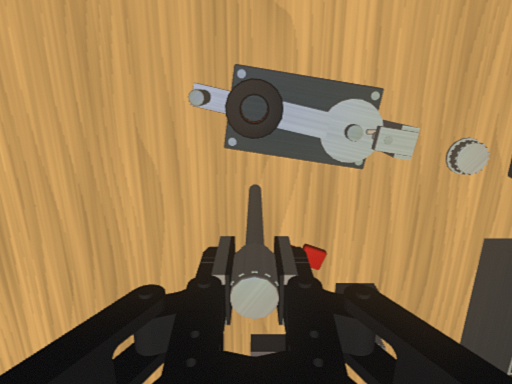

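View pics/side7.png

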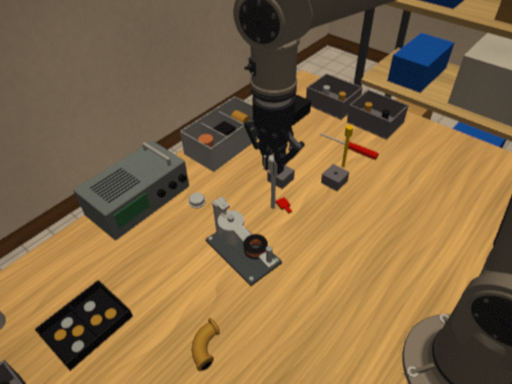

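View pics/scene7.png

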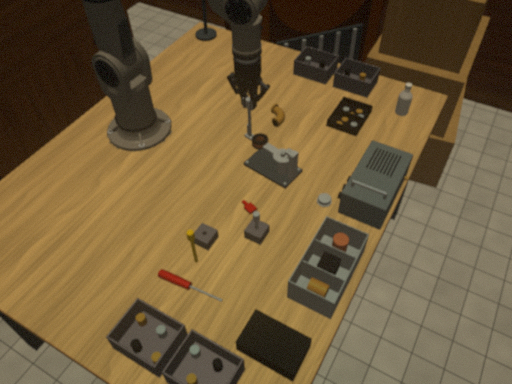

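The wrist view shows the tip at (254,190) and the bore at (254,108). The short rod is undisturbed. I move over the bore and look again.

Call:
{"op": "move_arm", "data": {"steps": [-1, 0, 1.5, 0, 0, 0, 0, -1, 0, 2.5, 0, 0, 0, 0, -1, 0, 1.4, 0, 0, 0, 0, -1, 0, 0.5, -1, 0, 0, 0, -1, 0, 0, -2, 0, 0, 0, -1, 0, 0, -0.7, 0, 0, 0, -1, 0, 0, 0, 0, 0, 0, -1, 0, 0, 0, 0, 0, 0]}}

```text
t: 15.1
eef_pos: [0.4741, 0.0782, 0.2636]
tool_rot: [0.0, 0.707, 0.707, -0.0]
contact_force: [-0.0, -0.5, -0.4]
gripper_width: 0.217
```

```bash
python3 - <<'E'
from h import *
r=wrist('w16.png'); print(r['s']['eef_pos'],r['s']['tool_rot'],r['s']['t'])
zt=r['s']['eef_pos'][2]-.1358; print(zt)
look(r,'wrist',dict(bore=.0875,pin=.118,rod_tip=zt))
for c,(y0,y1,x0,x1) in dict(side=(180,270,200,310),scene=(80,170,200,310)).items():
  q=save(c,c+'8.png'); look(q,c,dict(rod_tip=zt,bore=.0875))
  cv2.imwrite('pics/c8%s.png'%c,cv2.resize(cv2.cvtColor(q['pixels'][y0:y1,x0:x1],cv2.COLOR_RGB2BGR),None,fx=6,fy=6,interpolation=cv2.INTER_CUBIC))
cv2.imwrite('pics/c8w.png',cv2.resize(cv2.cvtColor(r['pixels'][100:250,180:330],cv2.COLOR_RGB2BGR),None,fx=4,fy=4,interpolation=cv2.INTER_CUBIC))
E
```

```text
[0.4741 0.0782 0.2636] [ 0.      0.7074  0.7068 -0.    ] 15.1
0.12784028411576706
wrist bore 0.61 [171.7 252. ] [0.4729 0.0823 0.0875]
wrist pin 0.71 [167.6 191.9] [0.4233 0.0934 0.118 ]
wrist pin 0.47 [196.8 355.8] [0.5614 0.0678 0.118 ]
wrist rod_tip 0.79 [190.2 253.6] [0.4744 0.0768 0.1278]
side rod_tip 0.67 [234.3 256.1] [0.471  0.0774 0.1278]
side rod_tip 0.53 [166.2 340.3] [ 0.4509 -0.2293  0.1278]
side bore 0.66 [248.2 254.6] [0.4694 0.0857 0.0875]
scene rod_tip 0.69 [261.7 193.5] [ 0.5679 -0.4292  0.1278]
scene rod_tip 0.57 [133.7 254.6] [0.4628 0.0649 0.1278]
scene bore 0.75 [143.7 258. ] [0.4744 0.0656 0.0875]
```

View pics/c8w.png

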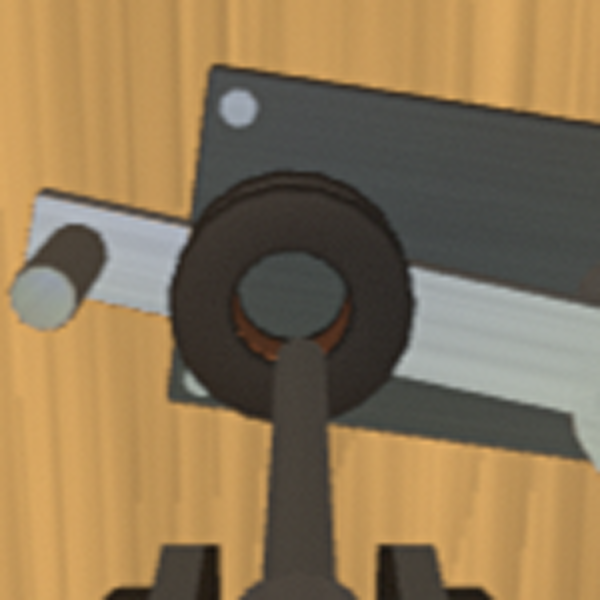

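View pics/c8side.png

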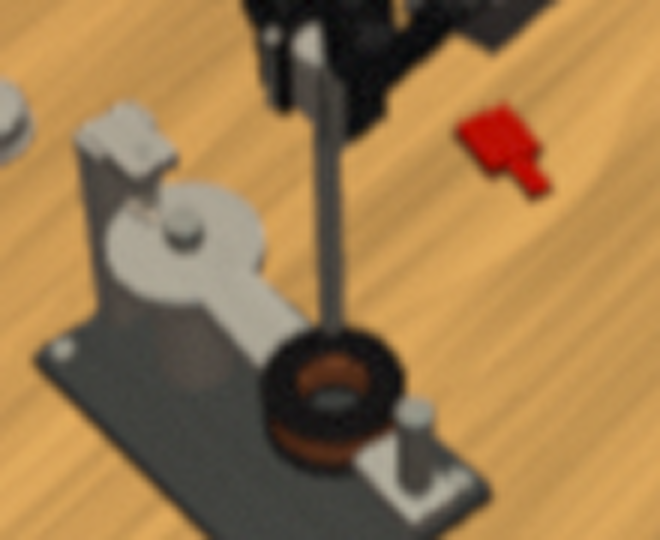

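View pics/c8scene.png

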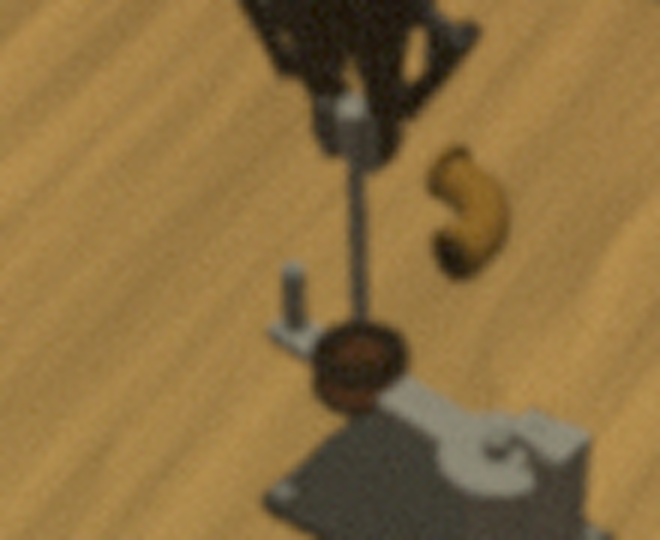

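```bash
python3 - <<'E'
from h import *
r=wrist('w17.png')
print('bore',onplane(r,(176.1,252.6),.1))
for z in (.125,.128,.131): print('tip ctr',onplane(r,(184.1,254.6),z)-[0,.005,0])
# bottom rim far: crop row250 is far rim (y+13mm)
print('far rim', onplane(r,(100+250/4-.375,252.6),.1)-[0,.013,0])
# side & scene: tip bottom, bore rim centre
q=cams.read_camera('side'); p=lambda x,y:(180+y/6-.4,200+x/6-.4)
print('side bore',onplane(q,p(334,382),.1),'tip',onplane(q,p(333,330),.128))
q=cams.read_camera('scene'); p=lambda x,y:(80+y/6-.4,200+x/6-.4)
print('scene bore',onplane(q,p(362,352),.1),'tip',onplane(q,p(361,318),.128))
E
```

```text
bore [0.4734 0.0819 0.1   ]
tip ctr [0.4751 0.0767 0.125 ]
tip ctr [0.4751 0.0776 0.128 ]
tip ctr [0.4751 0.0784 0.131 ]
far rim [0.4734 0.0816 0.1   ]
side bore [0.4708 0.0814 0.1   ] tip [0.472  0.0795 0.128 ]
scene bore [0.4738 0.08   0.1   ] tip [0.475  0.0775 0.128 ]
```

All three cameras agree the rod is about 1.4 mm too far in +x and 3 mm short in y. I correct this, come closer and re-check.

Call:
{"op": "move_arm", "data": {"steps": [-1, -0.14, 0.3, 0, 0, 0, 0, -1, 0, 0, -1, 0, 0, 0, -1, 0, 0, -0.8, 0, 0, 0, -1, 0, 0, 0, 0, 0, 0, -1, 0, 0, 0, 0, 0, 0]}}

```text
t: 16.25
eef_pos: [0.4723, 0.0816, 0.245]
tool_rot: [-0.0, 0.707, 0.707, -0.0]
contact_force: [-0.4, 0.0, -0.8]
gripper_width: 0.222
```

```bash
python3 - <<'E'
from h import *
r=wrist('w18.png'); print(r['s']['eef_pos'],r['s']['eef_pos'][2]-.1358)
for c,(y0,y1,x0,x1) in dict(side=(190,270,210,300),scene=(90,170,210,310)).items():
  q=save(c,c+'9.png')
  cv2.imwrite('pics/c9%s.png'%c,cv2.resize(cv2.cvtColor(q['pixels'][y0:y1,x0:x1],cv2.COLOR_RGB2BGR),None,fx=6,fy=6,interpolation=cv2.INTER_CUBIC))
cv2.imwrite('pics/c9w.png',cv2.resize(cv2.cvtColor(r['pixels'][130:250,200:310],cv2.COLOR_RGB2BGR),None,fx=5,fy=5,interpolation=cv2.INTER_CUBIC))
E
```

```text
[0.4723 0.0816 0.245 ] 0.10916488599300456
```

View pics/c9w.png

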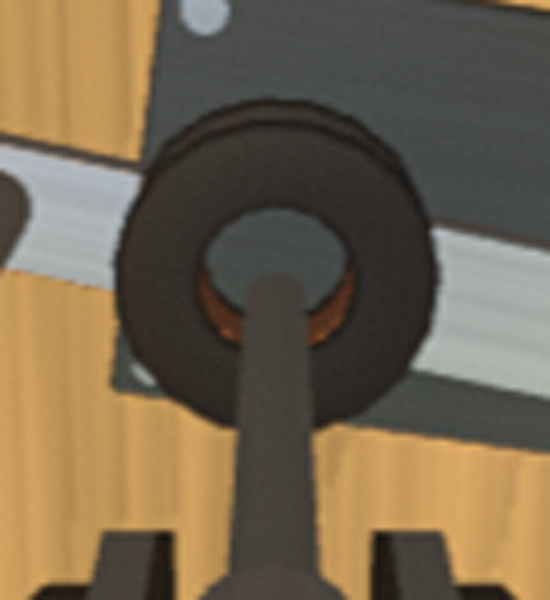

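View pics/c9side.png

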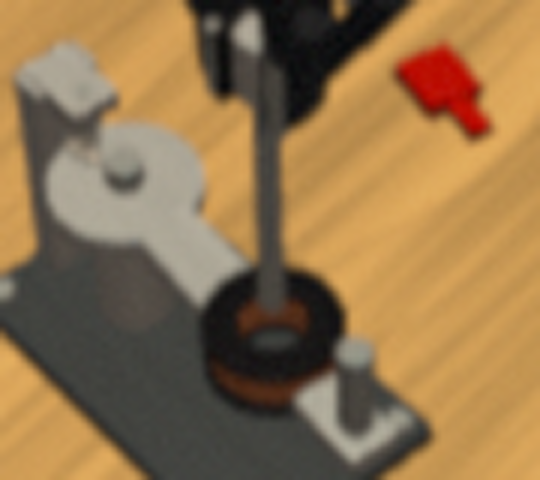

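View pics/c9scene.png

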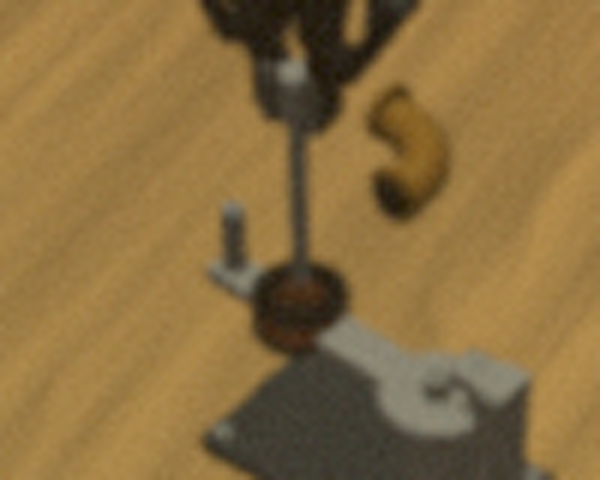

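```bash
python3 - <<'E'
from h import *
r=wrist('w19.png'); w=lambda x,y:(130+y/5-.4,200+x/5-.4)
print('far rim->ctr',onplane(r,w(276,208),.1)-[0,.013,0],'ctr',onplane(r,w(276,280),.1))
print('tip',onplane(r,w(275,275),.109)-[0,.005,0])
print('outer near edge ->ctr', onplane(r,w(276,430),.1)+[0,.028,0],'far top edge',onplane(r,w(276,121),.1)-[0,.028,0])
q=cams.read_camera('side'); p=lambda x,y:(190+y/6-.4,210+x/6-.4)
print('side bore',onplane(q,p(273,327),.1),'tip',onplane(q,p(272,307),.109))
q=cams.read_camera('scene'); p=lambda x,y:(90+y/6-.4,210+x/6-.4)
print('scene bore',onplane(q,p(301,294),.1),'tip',onplane(q,p(301,282),.109))
E
```

```text
far rim->ctr [0.4741 0.0808 0.1   ] ctr [0.4741 0.0813 0.1   ]
tip [0.4739 0.0798 0.109 ]
outer near edge ->ctr [0.4741 0.0822 0.1   ] far top edge [0.4741 0.0804 0.1   ]
side bore [0.4695 0.0834 0.1   ] tip [0.4712 0.0817 0.109 ]
scene bore [0.4741 0.0784 0.1   ] tip [0.4742 0.0785 0.109 ]
```

The rod is within about 1.5 mm of the bore axis. I add a 1 mm y correction and lower.

Call:
{"op": "move_arm", "data": {"steps": [-1, 0, 0.1, 0, 0, 0, 0, -1, 0, 0, -0.7, 0, 0, 0, -1, 0, 0, -0.7, 0, 0, 0, -1, 0, 0, -0.7, 0, 0, 0, -1, 0, 0, -0.7, 0, 0, 0, -1, 0, 0, 0, 0, 0, 0]}}

```text
t: 17.15
eef_pos: [0.4718, 0.0825, 0.2162]
tool_rot: [-0.001, 0.707, 0.707, -0.001]
contact_force: [-0.5, -0.5, -0.7]
gripper_width: 0.22
```

```bash
python3 - <<'E'
from h import *
r=wrist('w20.png'); print(r['s']['eef_pos'],r['s']['eef_pos'][2]-.1358,r['s']['contact_force'])
cv2.imwrite('pics/c10w.png',cv2.resize(cv2.cvtColor(r['pixels'][150:290,190:320],cv2.COLOR_RGB2BGR),None,fx=4,fy=4,interpolation=cv2.INTER_CUBIC))
E
```

```text
[0.4718 0.0825 0.2162] 0.08035351529272203 [-0.5309 -0.4812 -0.6552]
```

View pics/c10w.png

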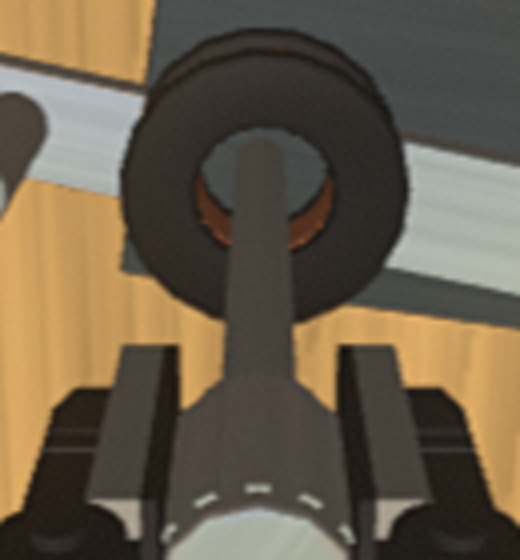

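Inside the bore the shaft sits about 1 mm left of centre, (260) against (265) in the crop. I correct that and lower the rest.

Call:
{"op": "move_arm", "data": {"steps": [-1, 0.1, 0, -0.6, 0, 0, 0, -1, 0, 0, -0.7, 0, 0, 0, -1, 0, 0, -0.7, 0, 0, 0, -1, 0, 0, -0.7, 0, 0, 0, -1, 0, 0, -0.7, 0, 0, 0, -1, 0, 0, -0.1, 0, 0, 0, -1, 0, 0, 0, 0, 0, 0, -1, 0, 0, 0, 0, 0, 0]}}

```text
t: 18.0
eef_pos: [0.4738, 0.0828, 0.1827]
tool_rot: [0.0, 0.707, 0.707, 0.0]
contact_force: [0.3, -0.9, -0.6]
gripper_width: 0.218
```

```bash
python3 - <<'E'
from h import *
r=wrist('w21.png'); print(r['s']['eef_pos'],r['s']['eef_pos'][2]-.1358,r['s']['contact_force'],r['s']['tool_rot'])
cv2.imwrite('pics/c11w.png',cv2.resize(cv2.cvtColor(r['pixels'][150:310,190:320],cv2.COLOR_RGB2BGR),None,fx=4,fy=3.7,interpolation=cv2.INTER_CUBIC))
print('proj axis at z=.1', proj(r,[.473,.081,.1]))
for c,(y0,y1,x0,x1) in dict(side=(190,280,200,300),scene=(80,170,210,310)).items():
  q=save(c,c+'11.png')
  cv2.imwrite('pics/c11%s.png'%c,cv2.resize(cv2.cvtColor(q['pixels'][y0:y1,x0:x1],cv2.COLOR_RGB2BGR),None,fx=6,fy=6,interpolation=cv2.INTER_CUBIC))
  look(q,c,dict(rod_tip=.045,bore=.0875,rod_head=.175,pin=.118,short_rod_head=.09,key=0,elbow=0,ribbed_knob=0,screwdriver=0))
E
```

```text
[0.4738 0.0828 0.1827] 0.04688178592477274 [ 0.3239 -0.884  -0.6364] [0.0001 0.7071 0.7071 0.0002]
proj axis at z=.1 [251.9591 214.5556]
side rod_tip 0.61 [166.  342.1] [ 0.4904 -0.3176  0.045 ]
side rod_tip 0.29 [243.5 232.3] [0.5418 0.0855 0.045 ]
side bore 0.77 [248.  257.5] [0.4647 0.0811 0.0875]
side rod_head 0.72 [132.8 346.9] [ 0.4842 -0.3021  0.175 ]
side rod_head 0.62 [219.5 255.8] [0.472  0.0756 0.175 ]
side pin 0.8 [251.3 266.4] [0.4287 0.0929 0.118 ]
side short_rod_head 0.54 [155.6 283.6] [ 0.6152 -0.206   0.09  ]
side key 0.57 [205.6 283.2] [ 0.5494 -0.1239 -0.    ]
side elbow 0.64 [348.5 203.1] [0.4265 0.3031 0.    ]
side ribbed_knob 0.64 [148.3 348.2] [ 0.544  -0.4459  0.    ]
side ribbed_knob 0.45 [202.6 194.7] [0.7457 0.0236 0.    ]
side screwdriver 0.74 [151.5 348.4] [ 0.5352 -0.4331  0.    ]
scene rod_tip 0.48 [267.1 193.6] [ 0.5398 -0.4066  0.045 ]
scene bore 0.94 [139.7 259.7] [0.4698 0.0851 0.0875]
scene rod_head 0.62 [117.1 259. ] [0.4624 0.0961 0.175 ]
scene rod_head 0.54 [127.4 249.4] [0.4604 0.0385 0.175 ]
scene pin 0.68 [127.4 248.3] [0.4232 0.0907 0.118 ]
scene short_rod_head 0.44 [217.  258.7] [ 0.6285 -0.1989  0.09  ]
scene key 0.46 [206.1 253.2] [ 0.5567 -0.1117  0.    ]
scene elbow 0.46 [121.7 281.7] [0.4467 0.2904 0.    ]
scene ribbed_knob 0.47 [199.1 324.7] [0.7436 0.0248 0.    ]
scene screwdriver 0.76 [289.5 189.2] [ 0.5498 -0.4514  0.    ]
scene screwdriver 0.21 [141.1 259.1] [0.4245 0.1574 0.    ]
```

View pics/c11w.png

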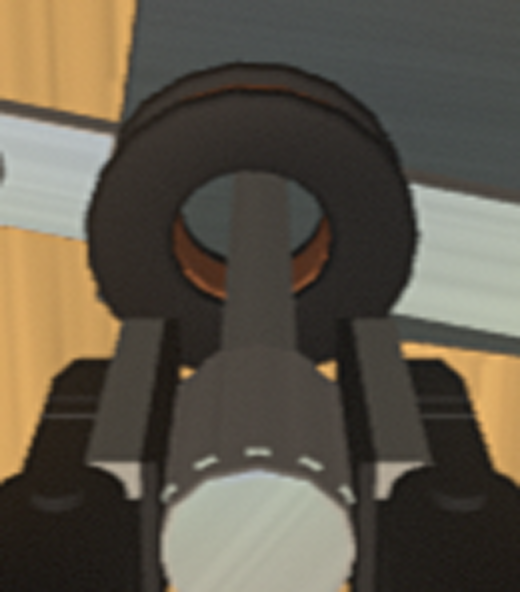

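View pics/c11side.png

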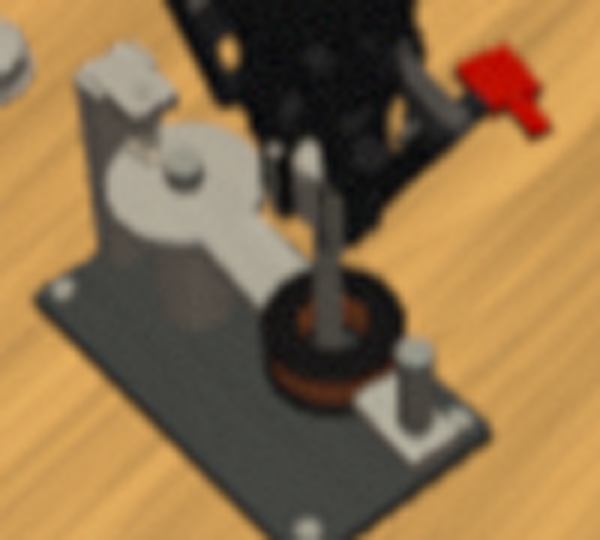

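View pics/c11scene.png

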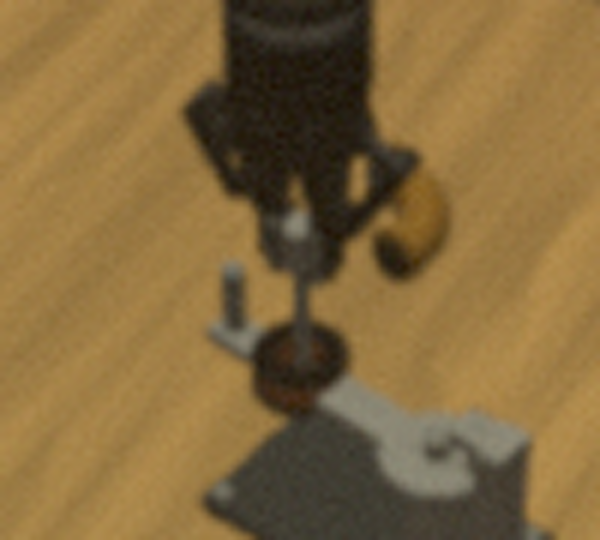

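Call:
{"op": "move_arm", "data": {"steps": [-1, -0.12, 0, -0.1, 0, 0, 0, -1, 0, 0, 0, 0, 0, 0, -1, 0, 0, 0, 0, 0, 0, -1, 0, 0, 0, 0, 0, 0]}}

```text
t: 19.45
eef_pos: [0.4724, 0.0827, 0.1815]
tool_rot: [-0.0, 0.707, 0.707, 0.0]
contact_force: [-0.0, -0.3, -0.7]
gripper_width: 0.222
```

```bash
python3 - <<'E'
from h import *
r=wrist('w22.png'); print(r['s']['eef_pos'],r['s']['contact_force'],r['s']['t'])
im=cv2.resize(cv2.cvtColor(r['pixels'][150:340,190:320],cv2.COLOR_RGB2BGR),None,fx=4,fy=3.15,interpolation=cv2.INTER_CUBIC)
cv2.imwrite('pics/c12w.png',im)
look(r,'wrist',dict(bore=.0875,rod_head=.1755,pin=.118))
zt=r['s']['eef_pos'][2]+.0192
print(onplane(r,(150+555/3.7,190+258/4),zt))
# overlay predicted: upright rod at bore axis candidates vs picture
ov=cv2.resize(cv2.cvtColor(r['pixels'],cv2.COLOR_RGB2BGR),None,fx=1,fy=1)
big=cv2.resize(ov[150:340,170:340],None,fx=4,fy=3.15,interpolation=cv2.INTER_CUBIC)
def circ(c,z,rad,col):
    P=np.array([proj(r,[c[0]+rad*np.cos(t),c[1]+rad*np.sin(t),z]) for t in np.linspace(0,2*np.pi,60)])
    P=((P-[170,150]+.5)*[4,3.15]).astype(np.int32); cv2.polylines(big,[P],True,col,1)
B=(.4735,.0812)
circ(B,.1,.013,(0,255,0)); circ(B,.1,.028,(0,255,0)); circ(B,.1,.005,(0,0,255)); circ(B,zt-.015,.01,(255,0,0)); circ(B,zt,.01,(255,0,255))
cv2.imwrite('pics/ov12.png',big)
E
```

```text
[0.4724 0.0827 0.1815] [-0.0357 -0.346  -0.6999] 19.45
wrist bore 0.75 [207.6 253.8] [0.4728 0.0816 0.0875]
wrist rod_head 0.8 [279.9 252.1] [0.4721 0.0805 0.1755]
wrist pin 0.6 [209.5 169. ] [0.4225 0.0917 0.118 ]
[0.4731 0.0885 0.2007]
```

View pics/ov12.png

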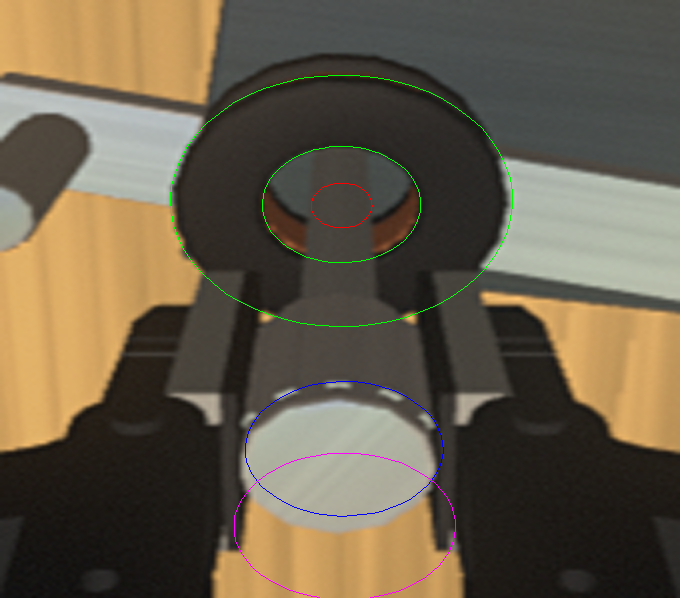

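The bore, shaft and head all line up on the overlay. The head top fits z≈0.19, so the tip is at about 0.046, and contact force is near zero. I hand in.

```bash
python3 -c "
from h import *
s=status.get_obs();print(s['joint_vel'],s['contact_force'],s['gripper_width']);print(order.hand_in())"
```

```text
[ 0.0028  0.0002  0.0009  0.0007 -0.0018  0.0015  0.0006] [-0.4365  0.4749 -0.5319] 0.21564250102060617
the job is handed in; nothing more can be done
None
```

I swung the coil arm out by its pin until it snapped into the end detent. I then took the long rod by its head and lowered it through the bore, and handed the job in at about 19.5 s with the rod still held. The hand-in reports no verdict, so I don't know how it was judged.

**Coil arm:** in the last wrist view the pin was at (0.4225, 0.092). That is within about 3 mm of the position expected at 1.5 rad, and it stayed there after I let go.

**Rod:** the tip is at about z 0.046, roughly 29 mm below the coil. By the wrist camera, tip and head are about 1 mm from the bore axis. No contact showed: the force readings stayed under about 1 N while lowering, and the arm was motionless at hand-in.

**Bystanders:** short rod, key, elbow, knob and screwdriver measured within about 10 mm of their first positions, which is no more than the networks' scatter. I left the yellow look-alike alone.

**Disagreements:**
- The side and scene cameras differed from the wrist camera by 2–4 mm in absolute position. On the rod relative to the bore they agreed to about 2 mm.
- The tip was hidden below the coil, and the networks' tip reports there were wrong, so I worked out its final height and y from the tool pose.
- One overlay check used a wrong head-top offset. With the right one the head lined up.

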